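Hold the light tester's lid open

ROBOT

A 6-joint arm with a two-finger parallel gripper is mounted at the origin on the work surface. World frame = base frame: x ahead of the robot, y to its left, z up, the work surface at z = 0. Lengths are in mm, angles in rad, forces in N, time in s.
With the tool pointing down it reaches from about 400 to 925 mm from the base axis. Payload 12.5 kg.
Tool frame: the origin (TCP) lies midway between the tips of the shut fingers; the grasp point (between the pads) lies env.grasp_offset behind it (env.grasp_offset is the distance from the TCP to the grasp point, in mm); x points along the fingers, y is the direction in which the jaws open and shut, and the axes are right-handed (so a half turn about x gives the same grasp; the last joint's range is limited). The gripper opens to 95 mm and grips with 3 to 60 N. Pads are 20 mm wide; open, the fingers measure 119 mm over their backs; the gripper's body (75 mm by 180 mm) begins 59 mm behind the grasp point.
Start: joints at [1.101, 0.491, 1.559, -0, 1.092, -0.106], TCP at [222.377, 584.119, 214.661] pointing down, gripper open.
Joint ranges: [-3.1, 3.1], [-0.84, 2.19], [0.05, 2.79], [-1.13, 4.28], [0.06, 2.93], [-2.69, 2.69]. Speed limits (rad/s): [2.22, 2.22, 2.79, 3.14, 3.14, 3.14].

INTERFACE

Orientations are given as [roll, pitch, yaw] about the fixed x, y, z axes, in that order (R = Rz(yaw) Ry(pitch) Rx(roll)).
In Python, from cell import env gives the robot as it stands.
- The arm moves only by the tool apply_moves, never from a script. Its arguments are lists of equal length, an entry for each row: "offset": the shift along the world's x, y, z in units of 25 mm (1.0 is 25 mm), a list of three; "yaw": the turn about the world's z in units of 6 degrees (1.0 is 6 degrees); "jaw": the closure, from -1 (fully open) to 1 (shut), so that 0 is half open. A call has 1 to 20 rows; each row is the pose to reach, as a shift and turn from the pose measured when the call began; what a row does not reach only later rows make up. A row lasts 1/8 s, in which the tool goes at most 62.5 mm and 10.7 degrees, less where a joint would pass 70% of its speed; a pose out of reach is approached as far as the arm can. A call with a gripper value outside its range is refused whole. The fingers move at their own pace and stop on an object; the grip force is fixed at half the most. Time passes only in rows, so rows that repeat a pose let the fingers close. It gives the time, the measured TCP pose, the force and the opening at its end, in the units of the state.
- env.state(): the state, without advancing time (a new reading comes with each control period).
- env.read_camera(name): name is "scene" or "top" or "wrist"; returns a dict with "frame" (384x512x3 uint8, red, green, blue), "fx", "fy", "cx", "cy" (pixels), "xyz" and "rotation" of the camera in the world; the wrist camera has in their place "hand_eye" (4x4, takes a point from camera to tool coordinates, whose origin is the TCP and whose axes are the tool frame's). Camera axes: x right, y down, z forward; pixel columns grow to the right and rows downward; lengths in mm; the calibration is good to about 2 mm. A picture is of the moment at which its call begins: read the wrist's pose just before it. There is no depth.
- env.job_done(): hands the job in, once; it reports no verdict.
The state is a dict: "t": time; "joints": joint angles; "qvel": joint speeds; "tau": joint torques, N m; "eef_pos": TCP position; "tcp_rot": TCP orientation; "ft_force": force on the tool from outside, world axes, zero at the start; "moment": the same for the moment, N m; "opening": opening from 0.0 (shut) to 1.0 (fully open).
Only numpy, scipy, OpenCV 4.12 (cv2) and the standard library are available. Lean on these libraries where they do the work, as an engineer would, in place of code of your own. Each camera call takes 0.05 s, during which the arm holds its last target.

TASK

The cap light tester needs its lamps looked at: lift the loose steel strip that lies across its lid straight up off its two pins and lay it flat, grip block up, in the empty shallow white tray beside the tester without dropping it. Then raise the tester's lid by the bar at its front edge and hold it open at 60 degrees from shut (within 5 degrees); it falls shut if let go, so finish while still holding it there, at rest. Do not let the lid slam, and leave the jar, the single button cap and the screwdriver where they are.

Things in the scene. Friction and masses are not known exactly. Their poses are not given: they have to be found in the camera images.
- tester: Light tester: fixed grey box, 200 (x) x 230 (y) x 80 mm high, open at the top under its lid. Origin at the centre of its underside, on the work surface; z up, its front (the lid's bar) faces its -x. Its two side rails (each 30 mm wide in y, centred at y = -100 and +100, top at z = 80) each carry an upright steel pin of 7 mm diameter, 16 mm tall, at x = -10, y = -98 and +98.
- strip: Loose cover strip, about 160 g: steel plate 46 (x) x 222 (y) x 5 mm thick with an 11 mm hole 98 mm from its middle at each end; in its middle stands a black grip block 18 (x) x 40 (y) x 36 mm high (its top is 41 mm above the strip's underside). Origin at the centre of the plate's underside, z up. At the start it lies on the tester's rails with the pins through its holes, across the lid, axes parallel to the tester's. It must be raised more than 16 mm to clear the pins.
- tray: Shallow white open tray, fixed, 280 (x) x 125 (y) x 24 mm high, walls and floor 5 mm thick. Origin at the centre of its underside, on the work surface; x along its long side. The strip fits in it with its long side (strip y) along the tray's x, either way round. It may stand left or right of the tester.
- lid (a joint): Angle of the tester's lid in rad: 0 shut, 1.047 = 60 degrees, stop at 1.4; grows as the front edge rises. Aluminium lid, 190 (from hinge to front edge) x 164 x 6 mm, about 350 g, free hinge: gravity shuts it from every angle.
- lid_bar (a point): Centre of the lid's bar handle: a dark steel round bar, 14 mm diameter and 44 mm long, parallel to the hinge (tester's y), carried by a flat stalk 12 mm wide at its middle, 35 mm in front of the lid's front edge. With the lid shut it is at tester (-135, 0, 75) mm, with free space below and around it. It turns with the lid on a 225 mm radius about point lid_hinge. Its ends can be pinched along the tester's y.
- lid_hinge (a point): Middle of the lid's hinge axis, which runs along the tester's y at the far edge; fixed at tester (90, 0, 75) mm.
- jar: Bystander: closed grey jar with black cap, 52 mm diameter, 75 mm high, loose. Origin at the centre of its underside.
- cap: Bystander: whitish square button cap, 56 x 56 mm flange, 20 mm high, loose. Origin at the centre of its underside.
- driver: Bystander: screwdriver lying beyond the tester and the tray, loose, about 0.2 m long. Origin at the centre of its underside, x along it.
Not all that is in view belongs to the job. Of the things that look like the strip, the largest one is meant.

How it is judged (in metres and radians):
On the way, in this order (a step that is already met when the one before it is completed fails the run):
1. the strip is lifted clear of the pins, lid still shut (z of strip in the frame of tester above 0.105 m and value of joint lid below 0.1 rad and contact force between the fingers and strip above 0.2 N), for 0.1 s.
2. the strip lies flat in the tray, let go, lid still shut (z of strip in the frame of tray between 0 and 0.012 m and x of strip in the frame of tray between -0.06 and 0.06 m and y of strip in the frame of tray between -0.05 and 0.05 m and angle between strip's own z axis and vertical below 0.08 rad and contact force between the fingers and strip below 0.1 N and linear speed of strip below 0.02 m/s and value of joint lid below 0.1 rad), for 0.2 s.
At the end, for the whole second after the job is handed in: The lid stands still at 55 to 65 degrees (0.960 to 1.134 rad), carried by the gripper's fingers alone (contact force over 0.5 N), while the strip lies flat (tilt under 0.08 rad), grip block up and let go, on the tray's floor (z of strip in the frame of tray between 0 and 0.012 m and x of strip in the frame of tray between -0.06 and 0.06 m and y of strip in the frame of tray between -0.05 and 0.05 m and angle between strip's own z axis and vertical below 0.08 rad and contact force between the fingers and strip below 0.1 N and linear speed of strip below 0.02 m/s and value of joint lid between 0.96 and 1.134 rad and velocity of joint lid between -0.05 and 0.05 rad/s and contact force between the fingers and lid above 0.5 N and contact force between lid and strip below 0.05 N); the arm keeps its last pose, push and grip.
It fails at once if the strip is dropped (falls freely at more than 0.5 m/s) (linear speed of strip above 0.5 m/s and contact force between the fingers and strip below 0.05 N).
It fails at once if the lid slams (closes faster than 2 rad/s) (velocity of joint lid below -2 rad/s).
It fails at once if a bystander is moved more than 30 mm (distance of any of jar, cap, driver from where it was at the start of the episode above 0.03 m).
It also fails if it takes over 61 s, if anything falls off the work surface, if the arm or the gripper's body presses on something with over 40 N, if the wrist force passes 120 N, or if a joint passes its speed limit or range.

## Working session

There is one attempt and no reset: what is moved stays moved. The work goes in short steps, Python scripts to look and compute and a tool call to move; the robot and the scene stay as the last step left them, time stands still between calls to the robot, and variables do not carry over. Pictures are saved under pics/ and viewed, and the job is handed in when it is done.

Besides the shell and the picture viewer there is one more tool, called after "Request:" in YAML: its name, and indented under it one key for each argument. apply_moves: Moves the arm, as the interface text tells. Its arguments: {"type":"object","properties":{"offset":{"type":"array"},"yaw":{"type":"array"},"jaw":{"type":"array"}},"required":["offset","yaw","jaw"]}

```bash
mkdir -p pics; ls; python3 - <<'E'
from cell import env
import cv2,numpy as np
s=env.state();print(s, env.grasp_offset)
for n in ["scene","top","wrist"]:
    c=env.read_camera(n);cv2.imwrite(f"pics/{n}0.png",c["frame"][:,:,::-1])
    print(n,{k:(np.round(v,4).tolist() if not np.isscalar(v) else v) for k,v in c.items() if k!="frame"})
E
```

```text
pics
{'t': 0.0, 'joints': array([ 1.10140575e+00,  4.91552866e-01,  1.55946271e+00, -1.38268988e-05,
        1.09167545e+00, -1.05595226e-01]), 'qvel': array([ 1.21087725e-03, -7.33989433e-04,  6.16058632e-04, -8.42795835e-04,
        1.02392984e-03,  2.54099428e-05]), 'tau': array([-9.87779349e-04, -6.12639284e+01, -2.58180428e+01,  6.93217199e-02,
        4.80815547e-02, -6.17418846e-05]), 'eef_pos': array([222.25774727, 583.88437969, 214.06133478]), 'tcp_rot': array([-1.66522735,  1.56969788, -2.02901632]), 'ft_force': array([0.05823846, 0.05687738, 0.20404244]), 'moment': array([ 0.0307743 , -0.02333321,  0.01217699]), 'opening': 1.000210771196484} 18.8
scene {'fx': 390.36492115657194, 'fy': 390.36492115657194, 'cx': 253.63071202505145, 'cy': 187.3235471406194, 'xyz': [1341.4011, 556.0492, 746.0439], 'rotation': [-2.1939, 0.0072, 2.1941]}
top {'fx': 352.103175500575, 'fy': 352.103175500575, 'cx': 255.03757062876787, 'cy': 193.99243405612174, 'xyz': [401.6926, -0.4394, 1173.0714], 'rotation': [-2.9741, -0.0026, -1.5847]}
wrist {'fx': 266.3088339738711, 'fy': 266.3088339738711, 'cx': 256.38962723530534, 'cy': 193.0852344305079, 'hand_eye': [[-0.0001, -0.2903, 0.9569, -169.0607], [1.0, 0.0, 0.0001, -0.3117], [-0.0001, 0.9569, 0.2903, -82.6334], [0.0, 0.0, 0.0, 1.0]]}
```

View pics/scene0.png

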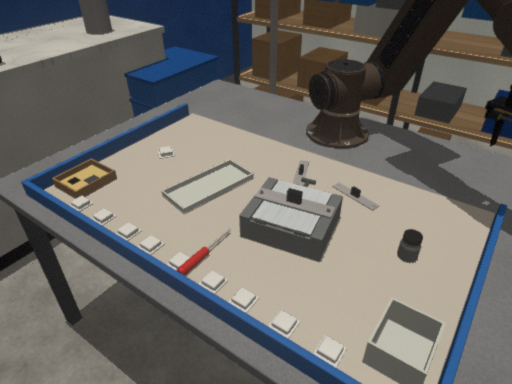

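View pics/top0.png

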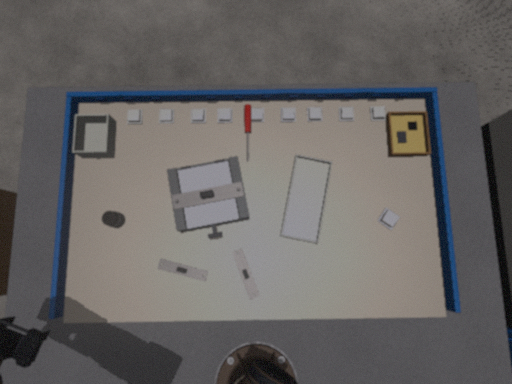

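View pics/wrist0.png

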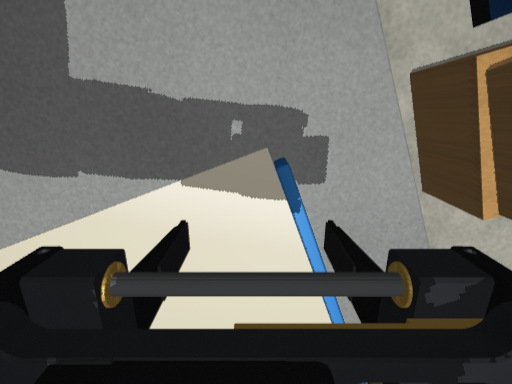

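The image shows three strip-like parts in the top view: the large one on the tester (207,195), and two smaller loose ones at (183,270) and (246,273). The one on the tester fits the description. I'll check it in a close crop.

```bash
cat > h.py <<'E'
from cell import env
import cv2,numpy as np
from scipy.spatial.transform import Rotation as Ro
def cam(n):
    c=env.read_camera(n); return c
def pose(c):
    r=np.array(c["rotation"]); 
    R=Ro.from_euler('xyz',r).as_matrix() if r.size==3 else r
    return R,np.array(c["xyz"])
def ray(c,px,z):
    R,o=pose(c); px=np.atleast_2d(px).astype(float)
    d=np.c_[(px[:,0]-c["cx"])/c["fx"],(px[:,1]-c["cy"])/c["fy"],np.ones(len(px))]@R.T
    return o+d*((z-o[2])/d[:,2])[:,None]
def proj(c,P):
    R,o=pose(c);q=(np.atleast_2d(P)-o)@R
    return np.c_[q[:,0]/q[:,2]*c["fx"]+c["cx"],q[:,1]/q[:,2]*c["fy"]+c["cy"]]
def tool():
    s=env.state();R=Ro.from_euler('xyz',s["tcp_rot"]).as_matrix()
    return R,np.array(s["eef_pos"])
def wristcam():
    R,p=tool();c=env.read_camera("wrist");H=np.array(c["hand_eye"])
    c["rotation"]=R@H[:3,:3];c["xyz"]=p+R@H[:3,3];return c
E
python3 - <<'E'
from h import *
c=cam("top")
for i,(x,y,w,h) in enumerate([(155,145,190,110)]):
    cv2.imwrite("pics/topcrop.png",cv2.resize(c["frame"][y:y+h,x:x+w,::-1],None,fx=4.2,fy=4.2,interpolation=cv2.INTER_CUBIC))
c=cam("scene")
cv2.imwrite("pics/scenecrop.png",cv2.resize(c["frame"][145:265,150:350,::-1],None,fx=4,fy=4,interpolation=cv2.INTER_CUBIC))
E
```

```text
(no output)
```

View pics/topcrop.png

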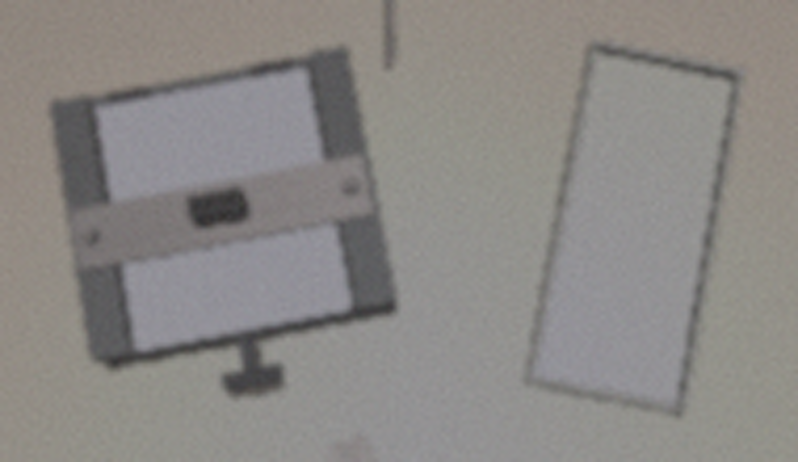

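View pics/scenecrop.png

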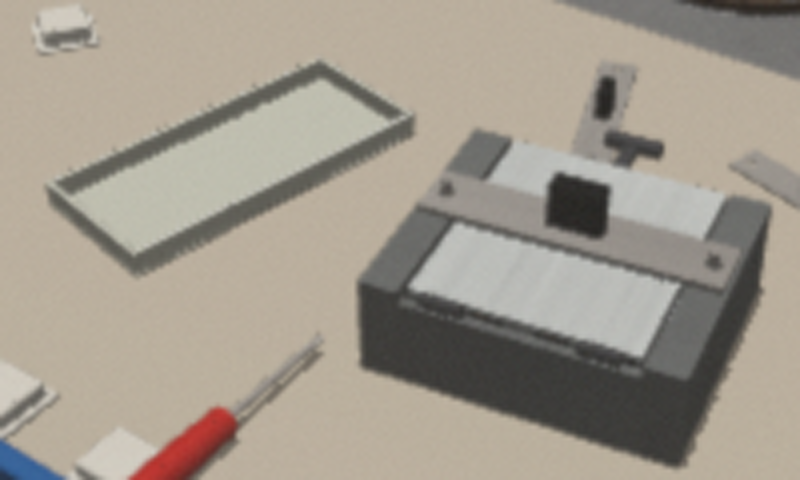

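The crop confirms the strip on the tester: its pin heads are at crop (93,237) and (350,187). The empty white tray sits right of the tester, with the lid bar at crop (253,378).

```bash
python3 - <<'E'
from h import *
c=cam("top")
f=lambda P:np.array(P,float)/4.2+[155,145]
# pixel centre shift
np.set_printoptions(precision=1,suppress=True)
p=ray(c,f([(93,237),(350,187)]),94); print("pins",p, np.linalg.norm(p[0]-p[1]))
k=ray(c,f([(52,103),(346,48),(394,306),(102,361)]),80);print("corners",k,k.mean(0))
b=ray(c,f([(218,208)]),121);print("block",b)
s=ray(c,f([(75,212),(368,157),(375,213),(80,268)]),85);print("strip",s.mean(0))
bar=ray(c,f([(253,378)]),78);print("bar",bar)
t=ray(c,f([(590,45),(740,75),(683,412),(528,381)]),24);print("tray",t,t.mean(0))
for a,bb in[(0,1),(1,2),(2,3),(3,0)]:
  for n,q in(("tester",k),("tray",t)):
    d=q[bb]-q[a];print(n,np.linalg.norm(d),np.degrees(np.arctan2(d[1],d[0])))
d=p[1]-p[0];print("pin ang",np.degrees(np.arctan2(d[1],d[0])))
# blob block
g=cv2.cvtColor(c["frame"],cv2.COLOR_RGB2GRAY)[180:210,195:220];m=(g<70).astype(np.uint8)
n,l,st,ce=cv2.connectedComponentsWithStats(m);print(st,ce+[195,180]); 
i=1+np.argmax(st[1:,4]);print(ray(c,ce[i]+[195,180],121))
sc=cam("scene")
print("scene pin",f"{ray(sc,np.array([(446,187),(714,261)])/4+[150,145],94)}")
print("scene tray",ray(sc,np.array([(50,187),(320,62),(413,117),(138,262)])/4+[150,145],24))
R,_=tool();print(R)
E
```

```text
pins [[564.  235.6  94. ]
 [598.9  46.   94. ]] 192.77248777059566
corners [[669.2 272.1  80. ]
 [709.3  49.   80. ]
 [511.4  14.6  80. ]
 [473.7 229.9  80. ]] [590.9 141.4  80. ]
block [[579.8 140.1 121. ]]
strip [582.6 139.7  85. ]
bar [[459.8 119.   78. ]]
tray [[ 725.  -144.4   24. ]
 [ 698.6 -263.6   24. ]
 [ 432.1 -206.4   24. ]
 [ 457.5  -87.6   24. ]] [ 578.3 -175.5   24. ]
tester 226.63420349129143 -79.80160956835977
tray 122.16079514805917 -102.47235747273783
tester 200.9310607558508 -170.12193362642643
tray 272.60418460731495 167.87006348324863
tester 218.63964320209192 99.91935331825916
tray 121.46230652167202 77.93928308111177
tester 199.9812934993641 12.168164655620659
tray 273.4818851846667 -11.984038095205658
pin ang -79.56661071801975
[[  0   0  25  30 676]
 [  6  11  13   8  74]] [[207.  194.5]
 [206.6 194.3]]
[[580.5 141.  121. ]]
scene pin [[611.9  53.2  94. ]
 [577.8 244.8  94. ]]
scene tray [[ 712.  -254.1   24. ]
 [ 445.3 -196.6   24. ]
 [ 468.8  -79.2   24. ]
 [ 739.9 -132.6   24. ]]
[[-0.   0.4  0.9]
 [-0.   0.9 -0.4]
 [-1.  -0.   0. ]]
```

Request:
apply_moves:
  offset:
    - [1.2,-1.5,0.4]
    - [2.4,-3,0.8]
    - [3.6,-4.5,1.2]
    - [4.8,-6,1.4]
    - [6,-7.5,1.4]
    - [7.2,-9,1.4]
    - [8.4,-10.5,1.4]
    - [9.6,-12,1.4]
    - [10.8,-13.5,1.4]
    - [12,-15,1.4]
    - [13.2,-16.5,1.4]
    - [14.1,-17.8,1.4]
    - [14.1,-17.8,1.4]
    - [14.1,-17.8,1.4]
    - [14.1,-17.8,1.4]
  yaw: [-0.8,-1.6,-2.4,-3.2,-4,-4.9,-5.7,-6.5,-7.3,-8.1,-9,-9.8,-9.8,-9.8,-9.8]
  jaw: [-1,-1,-1,-1,-1,-1,-1,-1,-1,-1,-1,-1,-1,-1,-1]

```text
t: 2.22
eef_pos: [574.3, 140.0, 249.7]
tcp_rot: [-2.077, 1.571, 2.818]
ft_force: [0.2, 0.6, -0.7]
opening: 1.001
```

```bash
python3 - <<'E'
from h import *
np.set_printoptions(precision=2,suppress=True)
c=wristcam();print(tool(),env.state()["ft_force"])
cv2.imwrite("pics/w1.png",cv2.resize(c["frame"][:,:,::-1],(800,600)))
c=cam("top");cv2.imwrite("pics/t1.png",cv2.resize(c["frame"][100:300,100:350,::-1],(800,600)))
E
```

```text
(array([[-0.  ,  0.98,  0.18],
       [ 0.  ,  0.18, -0.98],
       [-1.  , -0.  , -0.  ]]), array([574.34, 140.02, 249.71])) [ 0.41 -0.09  0.43]
```

View pics/w1.png

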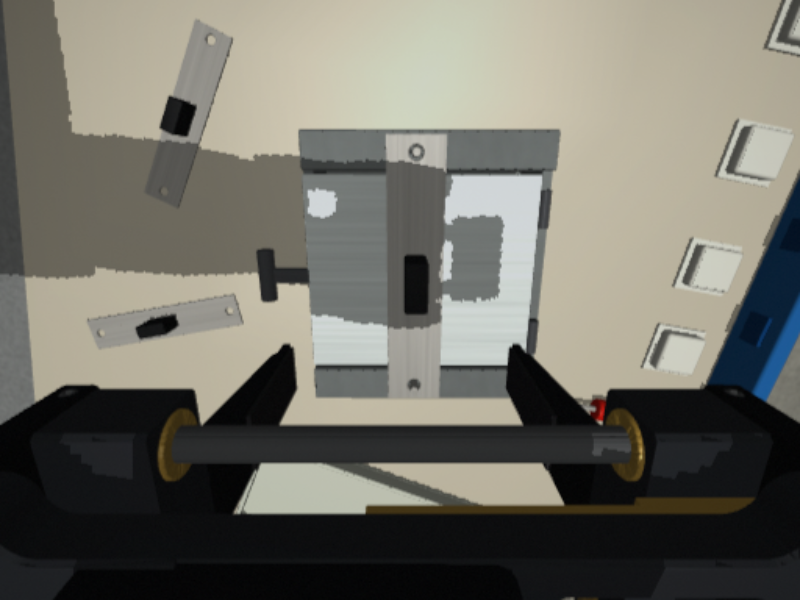

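The wrist view shows the strip running up the picture with pins at (416,152) and (414,384), its grip block at (416,284), and the bar at (266,275).

```bash
python3 - <<'E'
from h import *
np.set_printoptions(precision=1,suppress=True)
c=wristcam()
f=lambda P:(np.array(P,float)+.5)/1.5625-.5
p=ray(c,f([(416.5,151.5),(414,383)]),96);d=p[0]-p[1];print("pins",p,np.linalg.norm(d),np.degrees(np.arctan2(d[1],d[0])),p.mean(0))
s=ray(c,f([(387,134),(447,134),(440,398),(388,398)]),85);print("strip",s,s.mean(0))
g=ray(c,f([(405,255),(428,255),(428,314),(405,314)]),121);print("blk top?",g,g.mean(0))
k=ray(c,f([(299,130),(559,130),(544,397),(317,398)]),80);print("corners",k,k.mean(0))
b=ray(c,f([(265,250),(268,300)]),82);print("bar",b)
# tester origin estimates
th=np.radians(10.3);ex=np.array([np.cos(th),np.sin(th)]);ey=np.array([-ex[1],ex[0]])
print("origin from pins",p.mean(0)[:2]+10*ex, "exp bar",p.mean(0)[:2]-125*ex)
E
```

```text
pins [[567.2 239.5  96. ]
 [601.2  54.7  96. ]] 187.86865114000673 100.41973023895798 [584.2 147.1  96. ]
strip [[543.4 248.2  85. ]
 [587.5 256.3  85. ]
 [628.5  38.6  85. ]
 [582.4  30.   85. ]] [585.5 143.3  85. ]
blk top? [[572.  167.4 121. ]
 [588.3 170.4 121. ]
 [597.3 126.3 121. ]
 [580.2 123.1 121. ]] [584.5 146.8 121. ]
corners [[477.3 239.3  80. ]
 [670.5 274.9  80. ]
 [722.8  54.1  80. ]
 [518.8  15.3  80. ]] [597.4 145.9  80. ]
bar [[460.6 143.7  82. ]
 [466.8 101.5  82. ]]
origin from pins [594.  148.9] exp bar [461.2 124.7]
```

Request:
apply_moves:
  offset:
    - [0.4,0.16,0]
    - [0.4,0.16,-1]
    - [0.4,0.16,-2]
    - [0.4,0.16,-3]
    - [0.4,0.16,-4]
    - [0.4,0.16,-5]
    - [0.4,0.16,-5.6]
    - [0.4,0.16,-6.1]
    - [0.4,0.16,-6.1]
    - [0.4,0.16,-6.1]
  yaw: [0,0,0,0,0,0,0,0,0,0]
  jaw: [-1,-1,-1,-1,-1,-1,-1,-1,-1,-1]

```text
t: 3.62
eef_pos: [584.9, 143.9, 97.9]
tcp_rot: [1.581, 1.57, 0.192]
ft_force: [0.1, 0.2, 0.3]
opening: 0.998
```

```bash
python3 - <<'E'
from h import *
c=wristcam();cv2.imwrite("pics/w2.png",cv2.resize(c["frame"][:,:,::-1],(800,600)))
c=cam("scene");cv2.imwrite("pics/s2.png",cv2.resize(c["frame"][100:280,200:400,::-1],(660,594)))
E
```

```text
(no output)
```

View pics/w2.png

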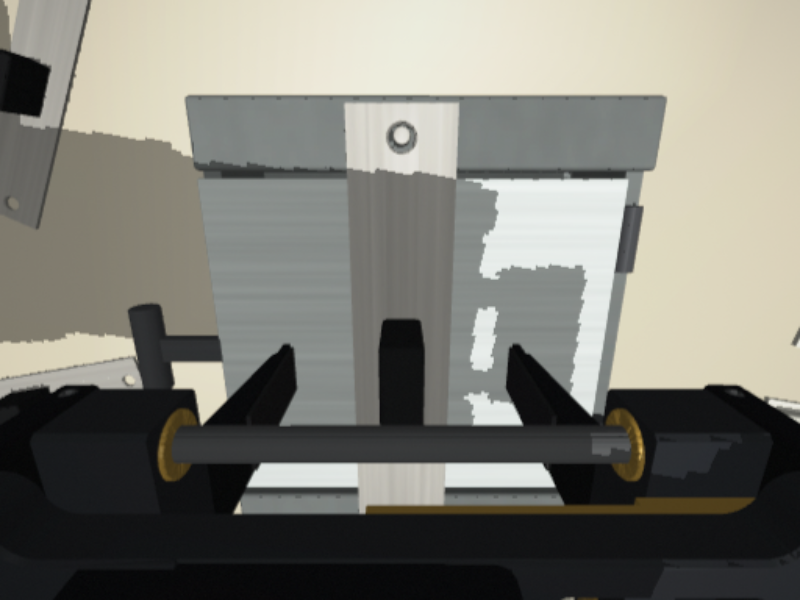

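View pics/s2.png

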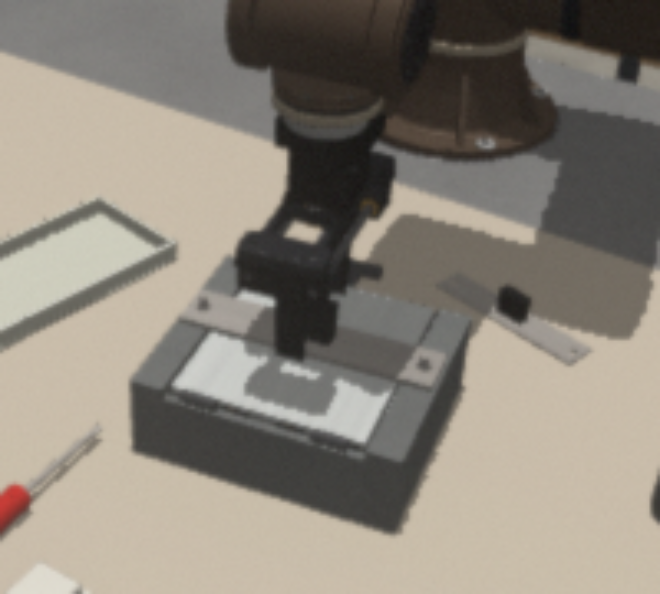

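The block (402,370) is centred between the fingers in the wrist view. I'll close and lift straight up.

Request:
apply_moves:
  offset:
    - [0,0,0]
    - [0,0,0]
    - [0,0,0]
    - [0,0,0]
    - [0,0,0]
    - [0,0,0]
    - [0,0,0]
    - [0,0,0]
    - [0,0,0.3]
    - [0,0,0.6]
    - [0,0,1.0]
    - [0,0,1.4]
    - [0,0,1.8]
    - [0,0,2.4]
    - [0,0,3]
    - [0,0,3]
    - [0,0,3]
  yaw: [0,0,0,0,0,0,0,0,0,0,0,0,0,0,0,0,0]
  jaw: [0,0.5,1,1,1,1,1,1,1,1,1,1,1,1,1,1,1]

```text
t: 5.85
eef_pos: [584.6, 143.9, 172.8]
tcp_rot: [1.542, 1.57, 0.153]
ft_force: [-0.5, 0.1, -1.4]
opening: 0.186
```

```bash
python3 - <<'E'
from h import *
c=wristcam();cv2.imwrite("pics/w3.png",cv2.resize(c["frame"][:,:,::-1],(800,600)))
c=cam("scene");cv2.imwrite("pics/s3.png",cv2.resize(c["frame"][100:280,150:350,::-1],(660,594)))
E
```

```text
(no output)
```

View pics/w3.png

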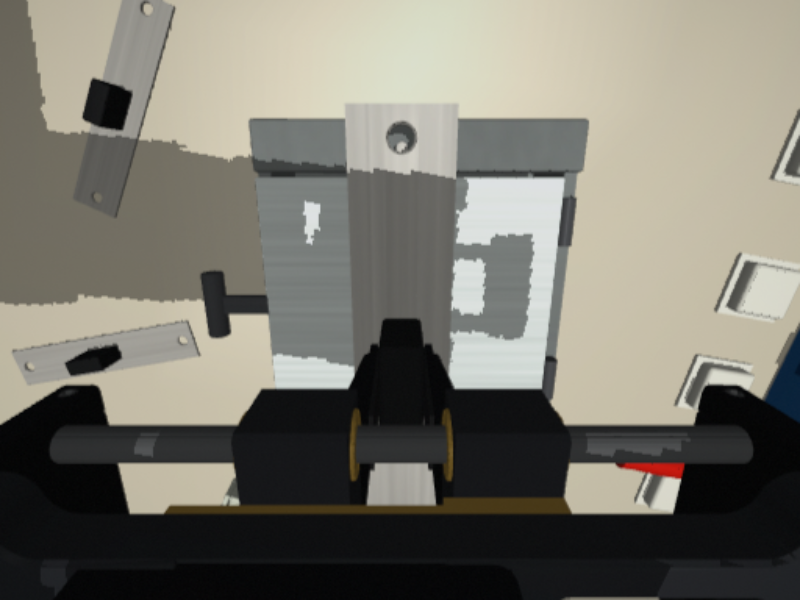

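View pics/s3.png

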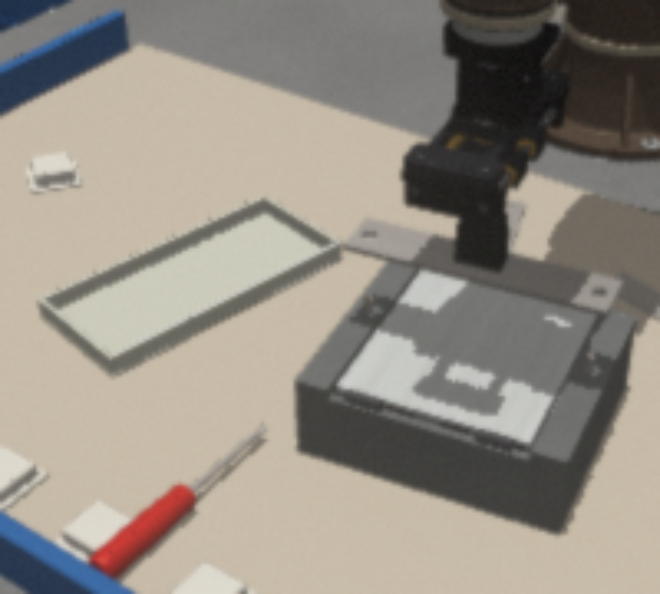

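Request:
apply_moves:
  offset:
    - [0,-0.3,0.2]
    - [0,-1,0.2]
    - [0,-2,0.2]
    - [0,-3,0.2]
    - [0,-4,0.2]
    - [0,-5,0.2]
    - [0,-6,0.2]
    - [0,-7,0.2]
    - [0,-8,0.2]
    - [0,-9,0.2]
    - [0,-10,0.2]
    - [-0.1,-11,0.2]
    - [-0.1,-11.8,0.2]
    - [-0.1,-12.3,0.2]
    - [-0.1,-12.6,0.2]
    - [-0.1,-12.6,0.2]
    - [-0.1,-12.6,0.2]
    - [-0.1,-12.6,0.2]
  yaw: [0,0.7,1.5,2.3,3.1,3.9,4.7,5.5,6.3,7.1,7.9,8.7,9.5,10.3,10.9,11.25,11.25,11.25]
  jaw: [1,1,1,1,1,1,1,1,1,1,1,1,1,1,1,1,1,1]

```text
t: 8.2
eef_pos: [582.1, -170.9, 177.5]
tcp_rot: [1.882, 1.57, 1.671]
ft_force: [0.1, 0.0, -1.2]
opening: 0.187
```

```bash
python3 - <<'E'
from h import *
c=wristcam();cv2.imwrite("pics/w4.png",cv2.resize(c["frame"][:,:,::-1],(800,600)))
print(tool())
c=cam("top");cv2.imwrite("pics/t4.png",cv2.resize(c["frame"][130:260,230:390,::-1],(738,600)))
E
```

```text
(array([[-1.22195777e-06,  2.09324706e-01,  9.77846188e-01],
       [ 3.33943171e-04,  9.77846134e-01, -2.09324694e-01],
       [-9.99999944e-01,  3.26289271e-04, -7.10974426e-05]]), array([ 582.0885742 , -170.83215424,  177.45186435]))
```

View pics/w4.png

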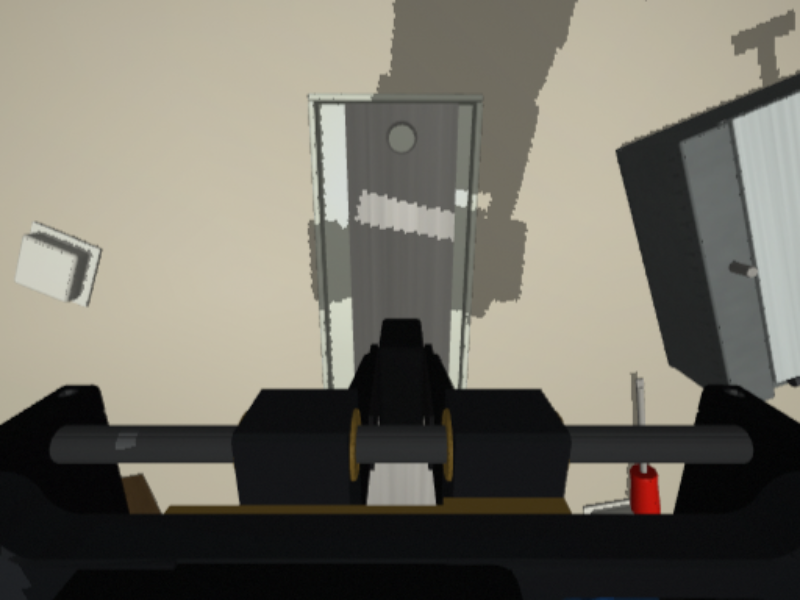

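View pics/t4.png

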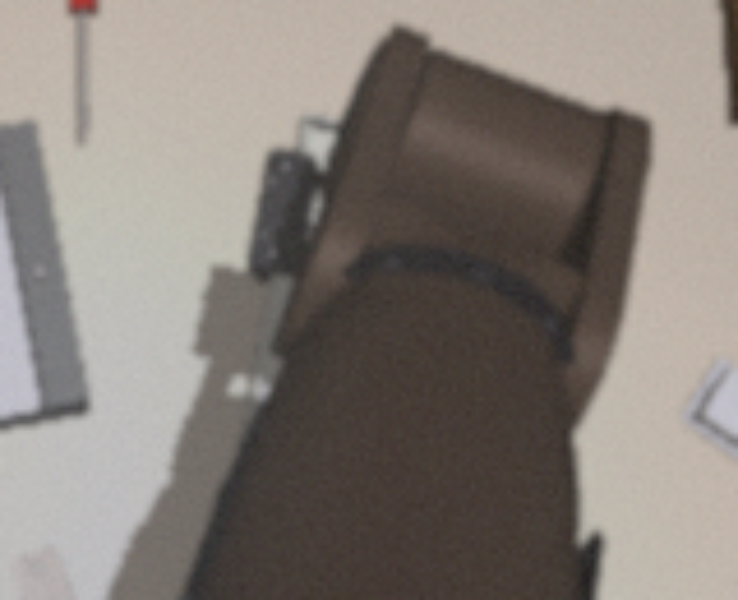

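The wrist view shows the tray rim's near corners at (308,96) and (483,96), with the strip hole at (402,137), roughly lined up.

```bash
python3 - <<'E'
from h import *
np.set_printoptions(precision=1,suppress=True)
c=wristcam();f=lambda P:(np.array(P,float)+.5)/1.5625-.5
k=ray(c,f([(308,96),(483,96),(461,388),(328,388)]),24);print(k)
d=k[0]-k[1];print(np.linalg.norm(d),np.degrees(np.arctan2(d[1],d[0])))
e=np.array([np.cos(np.radians(-12)),np.sin(np.radians(-12)),0])
ctr=k[:2].mean(0)+140*e;print("tray ctr",ctr)
h=ray(c,f([(402,137)]),177.5-12.9)[0];sc=h+98*e;print("strip hole",h,"strip ctr",sc,"need",(ctr-sc)[:2]/25)
for i,j in((1,2),(0,3)):
  d=k[j]-k[i];print(np.degrees(np.arctan2(d[1],d[0])))
E
```

```text
[[ 435.  -206.4   24. ]
 [ 460.8  -85.9   24. ]
 [ 683.8 -139.6   24. ]
 [ 659.7 -252.    24. ]]
123.23973501293759 -102.06336134959501
tray ctr [ 584.8 -175.3   24. ]
strip hole [ 486.5 -150.2  164.6] strip ctr [ 582.4 -170.6  164.6] need [ 0.1 -0.2]
-13.538342082684828
-11.464351761866537
```

Request:
apply_moves:
  offset:
    - [0.1,-0.16,-0.3]
    - [0.1,-0.16,-1]
    - [0.1,-0.16,-1.8]
    - [0.1,-0.16,-2.6]
    - [0.1,-0.16,-3.4]
    - [0.1,-0.16,-4.2]
    - [0.1,-0.16,-4.8]
    - [0.1,-0.16,-5.3]
    - [0.1,-0.16,-5.6]
    - [0.1,-0.16,-5.8]
    - [0.1,-0.16,-5.9]
    - [0.1,-0.16,-6.0]
    - [0.1,-0.16,-6.08]
    - [0.1,-0.16,-6.08]
    - [0.1,-0.16,-6.08]
  yaw: [0,0,0,0,0,0,0,0,0,0,0,0,0,0,0]
  jaw: [1,1,1,1,1,1,1,1,1,1,1,1,1,1,1]

```text
t: 10.22
eef_pos: [584.7, -174.9, 25.6]
tcp_rot: [0.97, 1.57, 0.759]
ft_force: [0.8, 0.2, -1.5]
opening: 0.187
```

```bash
python3 - <<'E'
from h import *
c=wristcam();cv2.imwrite("pics/w5.png",cv2.resize(c["frame"][:,:,::-1],(800,600)))
print(tool()[1],env.state()["ft_force"])
E
```

```text
[ 584.68415962 -174.92011384   25.58154604] [-0.20980311 -0.24882589 -1.25237952]
```

View pics/w5.png

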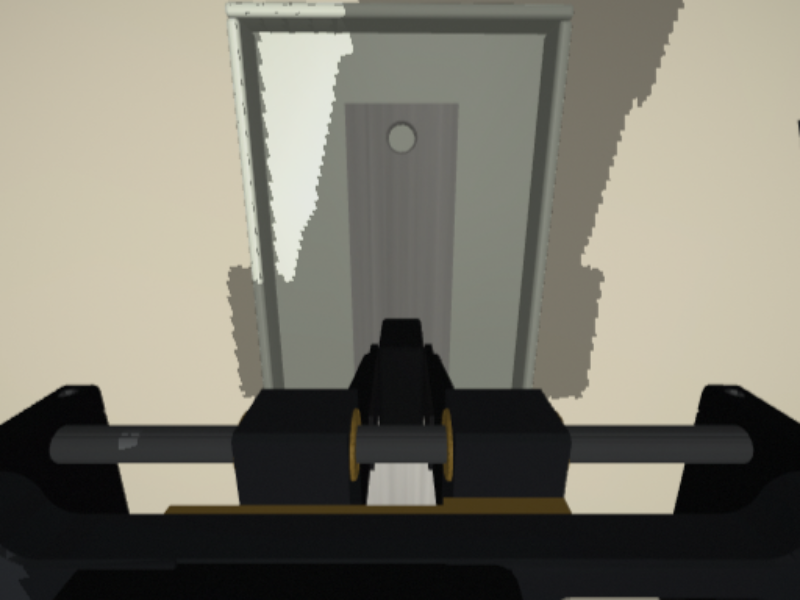

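The strip (hole at 402,137) is centred inside the tray and parallel to it. I'll ease it down the last 2–3 mm.

Request:
apply_moves:
  offset:
    - [0,0,-0.03]
    - [0,0,-0.06]
    - [0,0,-0.09]
    - [0,0,-0.11]
    - [0,0,-0.11]
    - [0,0,-0.11]
  yaw: [0,0,0,0,0,0]
  jaw: [1,1,1,1,1,1]

```text
t: 11.02
eef_pos: [584.7, -174.9, 23.6]
tcp_rot: [0.34, 1.57, 0.129]
ft_force: [-2.4, 0.9, 6.4]
opening: 0.183
```

Request:
apply_moves:
  offset:
    - [0,0,0]
    - [0,0,0]
    - [0,0,0]
    - [0,0,0]
    - [0,0,0]
    - [0,0,0]
    - [0,0,0.6]
    - [0,0,1.5]
    - [0,0,2.5]
    - [0,0,3.5]
    - [0,0,5]
    - [0,0,6.5]
    - [0,0,8]
    - [0,0,8]
  yaw: [0,0,0,0,0,0,0,0,0,0,0,0,0,0]
  jaw: [0.5,0.3,0.1,0,0,0,0,0,0,0,0,0,0,0]

```text
t: 12.78
eef_pos: [585.5, -175.2, 227.5]
tcp_rot: [-0.149, 1.564, -0.359]
ft_force: [-0.3, 0.3, 0.0]
opening: 0.497
```

```bash
python3 - <<'E'
from h import *
c=wristcam();cv2.imwrite("pics/w6.png",cv2.resize(c["frame"][:,:,::-1],(800,600)))
c=cam("scene");cv2.imwrite("pics/s6.png",cv2.resize(c["frame"][100:280,150:350,::-1],(660,594)))
E
```

```text
(no output)
```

View pics/w6.png

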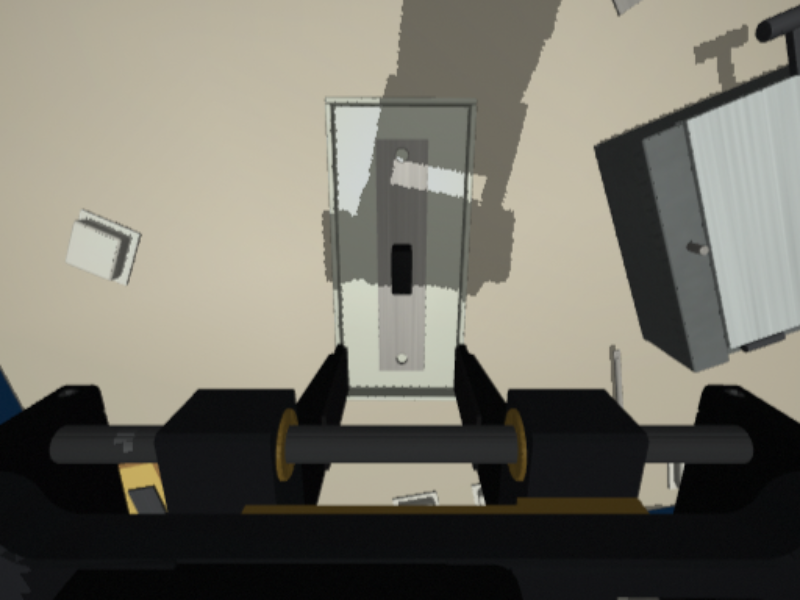

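View pics/s6.png

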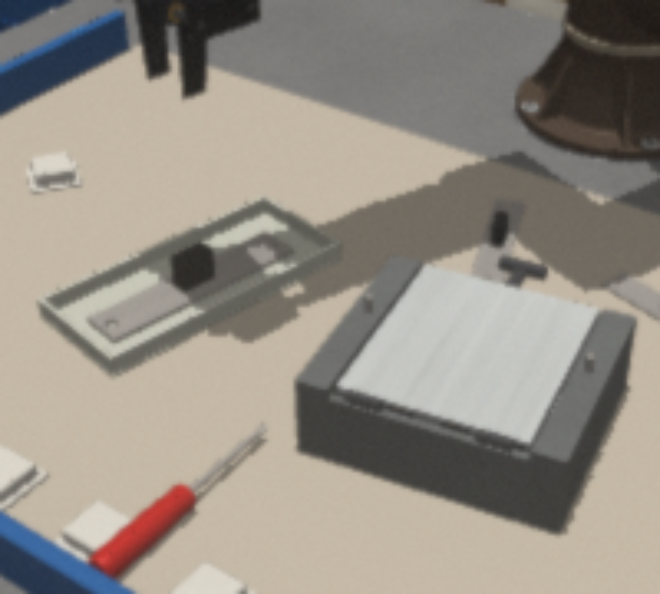

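The strip lies flat in the tray with its block up (wrist pixel (401,268)), and the lid is still shut. Next I go above the bar.

Request:
apply_moves:
  offset:
    - [-0.4,0.8,0]
    - [-0.9,1.8,0]
    - [-1.4,3,0]
    - [-1.9,4.3,0]
    - [-2.4,5.6,0]
    - [-2.9,6.9,0]
    - [-3.4,8.2,0]
    - [-3.9,9.5,-0.2]
    - [-4.4,10.6,-0.5]
    - [-4.8,11.4,-0.8]
    - [-5,11.9,-1]
    - [-5,11.9,-1]
    - [-5,11.9,-1]
    - [-5,11.9,-1]
  yaw: [0,0.4,0.8,1.2,1.6,2,2.4,2.8,3.2,3.6,3.73,3.73,3.73,3.73]
  jaw: [0,-0.5,-1,-1,-1,-1,-1,-1,-1,-1,-1,-1,-1,-1]

```text
t: 14.62
eef_pos: [459.8, 122.2, 199.2]
tcp_rot: [-0.0, 1.569, 0.179]
ft_force: [0.1, 0.1, 0.3]
opening: 0.998
```

```bash
python3 - <<'E'
from h import *
c=wristcam();cv2.imwrite("pics/w7.png",cv2.resize(c["frame"][:,:,::-1],(800,600)))
print(tool())
c=cam("top");cv2.imwrite("pics/t7.png",cv2.resize(c["frame"][130:260,230:390,::-1],(738,600)))
E
```

```text
(array([[ 1.46036783e-03, -1.78097371e-01,  9.84011785e-01],
       [ 2.75843415e-04,  9.84012869e-01,  1.78097158e-01],
       [-9.99998896e-01,  1.13458104e-05,  1.48614773e-03]]), array([459.74994082, 122.24495131, 199.18666984]))
```

View pics/w7.png

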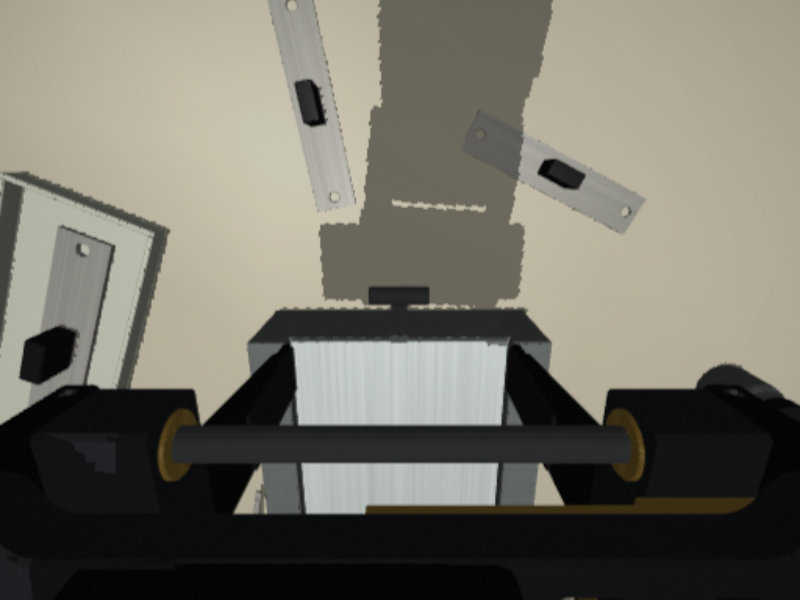

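The bar is at (399,295), centred between the fingers.

```bash
python3 - <<'E'
from h import *
np.set_printoptions(precision=1,suppress=True)
c=wristcam();f=lambda P:(np.array(P,float)+.5)/1.5625-.5
k=ray(c,f([(369,295.5),(429.5,295.5)]),77);print(k,k.mean(0),np.linalg.norm(k[0]-k[1]))
k=ray(c,f([(248,342),(551,342)]),80);print("front top corners",k,k.mean(0))
print(env.state()["joints"])
E
```

```text
[[464.7  99.6  77. ]
 [456.9 142.9  77. ]] [460.8 121.2  77. ] 44.0469791371241
front top corners [[515.5  16.5  80. ]
 [475.3 238.9  80. ]] [495.4 127.7  80. ]
[ 0.1  0.3  1.9  0.   0.9 -1.6]
```

Request:
apply_moves:
  offset:
    - [0.05,-0.03,-0.8]
    - [0.05,-0.03,-1.8]
    - [0.05,-0.03,-2.8]
    - [0.05,-0.03,-3.8]
    - [0.05,-0.03,-4.7]
    - [0.05,-0.03,-5.3]
    - [0.05,-0.03,-5.73]
    - [0.05,-0.03,-5.73]
    - [0.05,-0.03,-5.73]
  yaw: [0,0,0,0,0,0,0,0,0]
  jaw: [-1,-1,-1,-1,-1,-1,-1,-1,-1]

```text
t: 15.9
eef_pos: [461.1, 121.6, 56.4]
tcp_rot: [-0.015, 1.569, 0.164]
ft_force: [0.6, -0.0, 0.5]
opening: 0.996
```

```bash
python3 - <<'E'
from h import *
c=wristcam();cv2.imwrite("pics/w8.png",cv2.resize(c["frame"][:,:,::-1],(800,600)))
c=cam("scene");cv2.imwrite("pics/s8.png",cv2.resize(c["frame"][100:280,200:400,::-1],(660,594)))
E
```

```text
(no output)
```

View pics/w8.png

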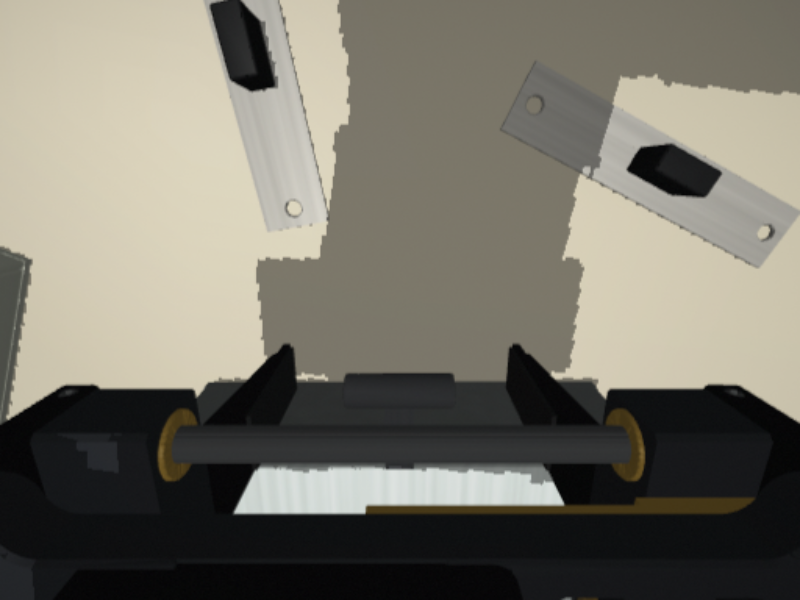

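View pics/s8.png

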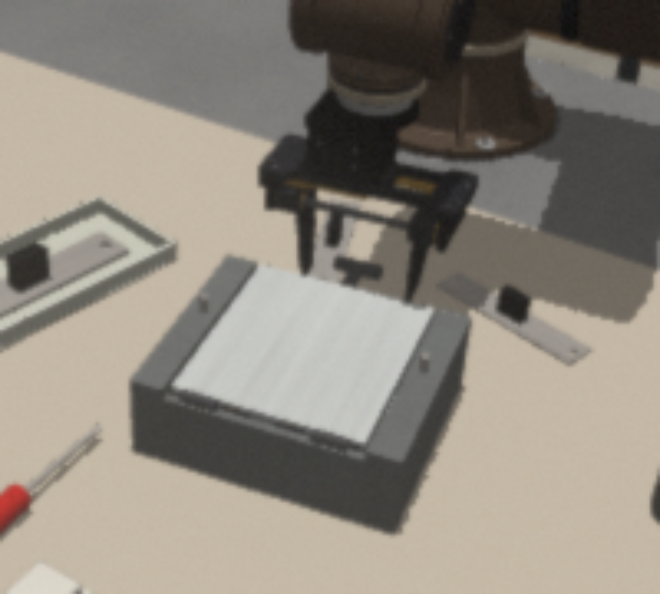

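Request:
apply_moves:
  offset:
    - [0,0,0]
    - [0,0,0]
    - [0,0,0]
    - [0,0,0]
    - [0,0,0]
    - [0,0,0]
    - [0,0,0]
  yaw: [0,0,0,0,0,0,0]
  jaw: [-0.5,0,0.5,1,1,1,1]

```text
t: 16.88
eef_pos: [461.3, 120.9, 56.4]
tcp_rot: [-0.382, 1.568, -0.202]
ft_force: [0.9, -9.1, 0.0]
opening: 0.461
```

```bash
python3 - <<'E'
import numpy as np
ex=np.array([np.cos(np.radians(10.3)),np.sin(np.radians(10.3))])
for a in np.arange(3,63,3):
    t=np.radians(a);h=225*(1-np.cos(t))/25;print(a,np.round([h*ex[0],h*ex[1],225*np.sin(t)/25],2).tolist())
E
```

```text
3 [0.01, 0.0, 0.47]
6 [0.05, 0.01, 0.94]
9 [0.11, 0.02, 1.41]
12 [0.19, 0.04, 1.87]
15 [0.3, 0.05, 2.33]
18 [0.43, 0.08, 2.78]
21 [0.59, 0.11, 3.23]
24 [0.77, 0.14, 3.66]
27 [0.97, 0.18, 4.09]
30 [1.19, 0.22, 4.5]
33 [1.43, 0.26, 4.9]
36 [1.69, 0.31, 5.29]
39 [1.97, 0.36, 5.66]
42 [2.27, 0.41, 6.02]
45 [2.59, 0.47, 6.36]
48 [2.93, 0.53, 6.69]
51 [3.28, 0.6, 6.99]
54 [3.65, 0.66, 7.28]
57 [4.03, 0.73, 7.55]
60 [4.43, 0.8, 7.79]
```

Request:
apply_moves:
  offset:
    - [0,0,0]
    - [0,0,0.16]
    - [0.01,0,0.47]
    - [0.05,0.01,0.94]
    - [0.11,0.02,1.41]
    - [0.19,0.04,1.87]
    - [0.3,0.05,2.33]
    - [0.3,0.05,2.33]
    - [0.3,0.05,2.33]
  yaw: [0,0,0,0,0,0,0,0,0]
  jaw: [1,1,1,1,1,1,1,1,1]

```text
t: 18.0
eef_pos: [468.9, 122.2, 114.6]
tcp_rot: [-0.317, 1.568, -0.138]
ft_force: [2.7, -1.8, -3.7]
opening: 0.46
```

```bash
python3 - <<'E'
from h import *
c=wristcam();cv2.imwrite("pics/w9.png",cv2.resize(c["frame"][:,:,::-1],(640,480)))
c=cam("scene");cv2.imwrite("pics/s9.png",cv2.resize(c["frame"][100:280,200:400,::-1],(660,594)))
print(env.state()["ft_force"])
E
```

```text
[ 2.61506847 -2.31715284 -3.10838349]
```

View pics/s9.png

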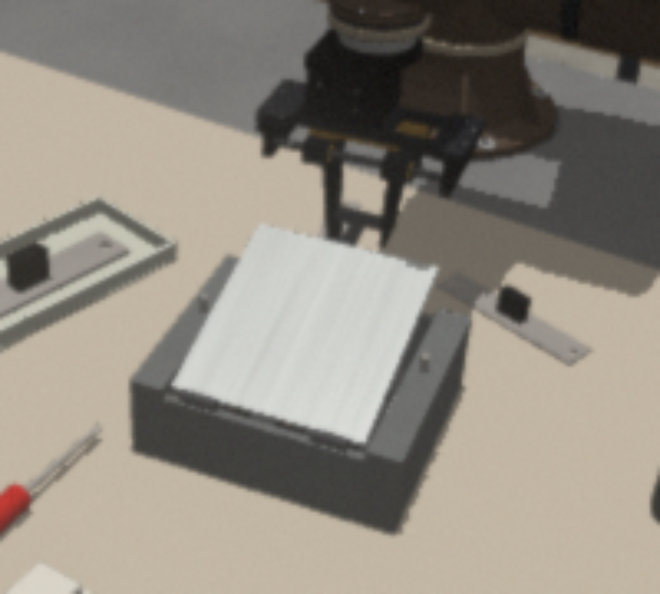

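View pics/w9.png

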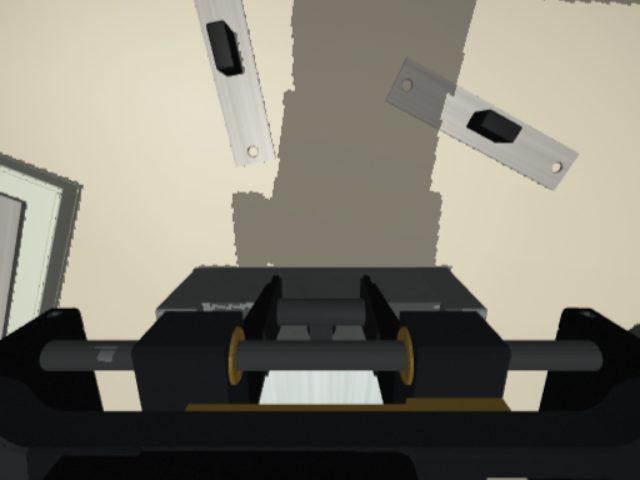

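The lid follows the bar at about 15°, and the grip is steady. I'll continue along the arc to 60°.

Request:
apply_moves:
  offset:
    - [0.05,0.01,0.2]
    - [0.13,0.03,0.45]
    - [0.29,0.06,0.9]
    - [0.47,0.09,1.33]
    - [0.67,0.13,1.76]
    - [0.89,0.17,2.17]
    - [1.13,0.21,2.57]
    - [1.39,0.26,2.96]
    - [1.67,0.31,3.33]
    - [1.97,0.36,3.69]
    - [2.29,0.42,4.03]
    - [2.63,0.48,4.36]
    - [2.98,0.55,4.66]
    - [3.35,0.61,4.95]
    - [3.73,0.68,5.22]
    - [3.93,0.71,5.34]
    - [4.13,0.75,5.46]
    - [4.13,0.75,5.46]
    - [4.13,0.75,5.46]
  yaw: [0,0,0,0,0,0,0,0,0,0,0,0,0,0,0,0,0,0,0]
  jaw: [1,1,1,1,1,1,1,1,1,1,1,1,1,1,1,1,1,1,1]

```text
t: 20.48
eef_pos: [571.8, 141.1, 250.9]
tcp_rot: [-0.284, 1.569, -0.105]
ft_force: [-3.1, -0.5, 1.6]
opening: 0.459
```

```bash
python3 - <<'E'
from h import *
c=wristcam();cv2.imwrite("pics/w10.png",cv2.resize(c["frame"][:,:,::-1],(640,480)))
c=cam("scene");cv2.imwrite("pics/s10.png",cv2.resize(c["frame"][80:260,180:380,::-1],(660,594)))
c=cam("top");cv2.imwrite("pics/t10.png",cv2.resize(c["frame"][130:260,150:350,::-1],(800,520)))
s=env.state();print(s["ft_force"],s["eef_pos"],s["qvel"])
b=s["eef_pos"]+[0,0,18.8]
th=np.radians(10.35);ex=np.array([np.cos(th),np.sin(th)])
o=np.array([461,121.4])+225*ex
print("angle from pos",np.degrees(np.arctan2(b[2]-75,(o-b[:2])@ex)),"r",np.hypot(b[2]-75,(o-b[:2])@ex))
E
```

```text
[-2.66937548  0.59023947  1.44036525] [571.79046746 141.09317426 250.90725872] [-0.00048522  0.00071053 -0.0012158  -0.00144558  0.00010386 -0.00067745]
angle from pos 59.98678920049874 r 224.85851578311016
```

View pics/s10.png

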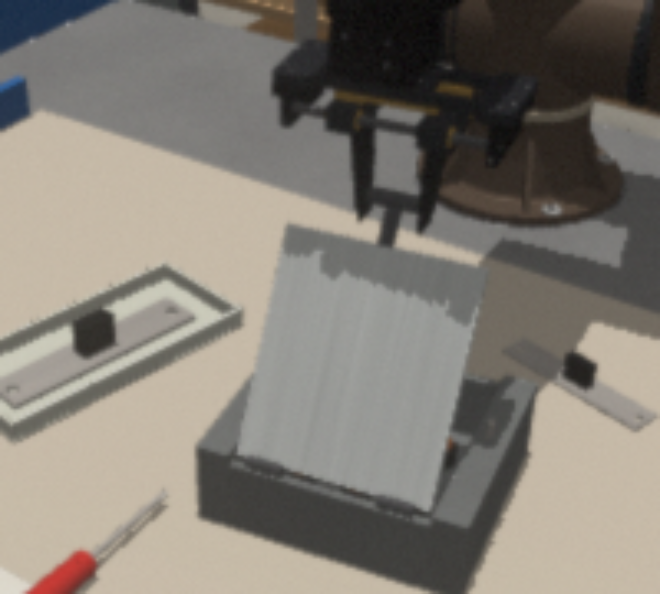

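View pics/w10.png

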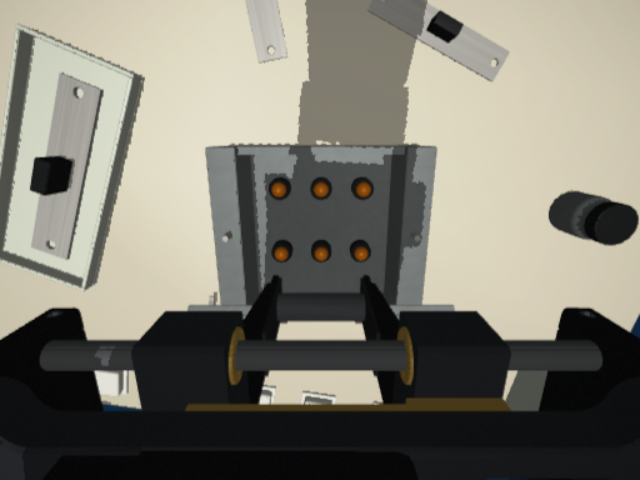

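View pics/t10.png

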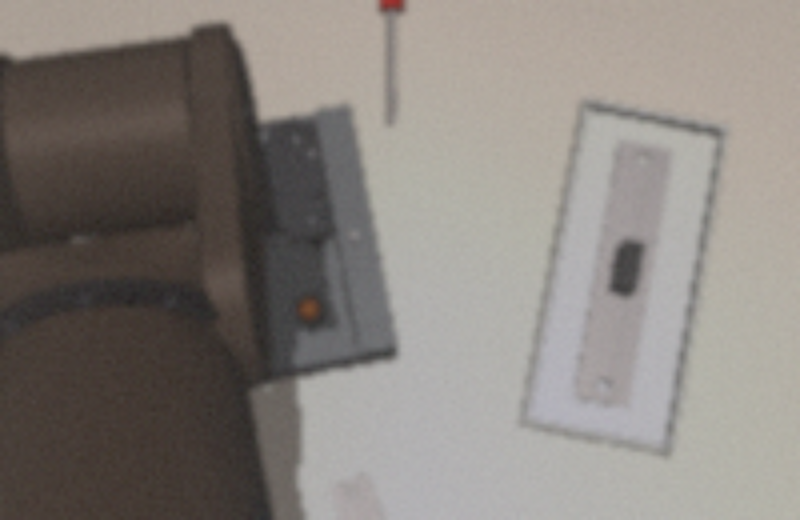

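The lid stands at about 60° with the bar still between the fingers (wrist (320,307)), and the strip is flat in the tray. I'll hand in.

```bash
python3 - <<'E'
from h import *
print(env.job_done());s=env.state();print(s["t"],s["eef_pos"],s["opening"],s["ft_force"])
E
```

```text
the job is handed in; nothing more can be done
None
the job is handed in; nothing more can be done
```

I lifted the strip straight up off its pins and laid it flat, grip block up, in the tray. I then pinched the lid's bar by its ends, raised the lid along its arc, and handed in while holding it there, about 21 s into the 61 s allowed.

**Last checks:**
- **Lid angle:** 60.0° worked out from the tool position, at a radius of 224.9 mm against 225 mm. I did not measure the angle separately from the pictures.
- **At rest and held:** joint speeds were about zero. The opening was about 44 mm, which matches the bar's length.
- **Strip and bystanders:** the last pictures showed the strip centred and flat in the tray. I saw no sign that the jar or screwdriver had moved; the cap was outside those last views, and I did not measure any of the three.

**Disagreements:** the scene and top cameras differed by up to about 15 mm on positions, so I relied on close wrist-camera views instead. The hand-in itself gave no verdict, and the state could not be read afterwards.

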